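# Move the teether to the spare folding peg and fold the emptied peg away

## Robot

A 7-joint arm with a two-finger parallel gripper is mounted at the origin on the work surface. World frame = base frame: x ahead of the robot, y to its left, z up, the work surface at z = 0. Lengths are in m, angles in rad, forces in N, time in s.
With the tool pointing down it reaches from about 0.425 to 1.025 m from the base axis. Payload 3.6 kg.
Tool frame: the origin (TCP) lies between the finger pads; the fingertips stand 17 mm ahead of it and the grasp point (between the pads) lies 2 mm behind it; z points along the fingers, y is the direction in which the jaws open and shut (so a half turn about z gives the same grasp; the last joint's range is limited). The gripper opens to 85 mm and grips with 20 to 120 N. Pads are 22 mm wide; open, the fingers measure 114 mm over their backs; the gripper's body (76 mm by 85 mm) begins 54 mm behind the grasp point. The pads swing forward as they close: fully open they stand 13 mm farther back than shut.
Start: joints at [-1.28, 0.591, 0.048, 1.609, -0.033, 0.943, -0.034], TCP at [0.271, 0.672, 0.248] pointing down, gripper open.
Joint ranges: [-2.69, 2.69], [-0.47, 2.24], [-1.27, 1.36], [0.19, 2.51], [-1.53, 4.68], [0.08, 2.07], [-3.09, 3.09]. Speed limits (rad/s): [2.57, 2.57, 3.14, 3.14, 3.14, 3.14, 3.14].

## Interface

Orientations are given as a rotation vector (axis times angle).
In Python, from station import robot, optics gives the robot as it stands.
- The arm moves only by the shell command python3 -m creep 'ROWS' [FORCE]. ROWS is JSON, a list of rows, each an object with "dr": the turn, a rotation vector about the world's x, y, z scaled (see below), a list of three; "xyz": the shift along the world's x, y, z scaled (see below), a list of three; "jaw": the finger opening in mm, from 0 to 85.4. In form: [{"dr": [ax, ay, az], "xyz": [dx, dy, dz], "jaw": jaw}, ...]. A call has 1 to 8 rows; each row is the pose to reach, as a shift and turn from the pose measured when the call began; what a row does not reach only later rows make up. The controller multiplies each number of a shift by 0.3 m and each number of a turn by 90 degrees. A row lasts 1/10 s, in which the tool goes at most 50 mm and 8.59 degrees, less where a joint would pass 70% of its speed; a pose out of reach is approached as far as the arm can. A call with a number of a shift or a turn outside -1 to 1 is refused whole. A call with a gripper value outside its range is refused whole. The fingers move at their own pace and stop on an object; FORCE is the grip in N (left out, the last holds). Time passes only in rows, so rows that repeat a pose let the fingers close. It gives the time, the measured TCP pose, the force and the opening at its end, in the units of the state.
- robot.read_state(): the state, without advancing time (a new reading comes with each control period).
- optics.capture(name): name is "scene" or "top" or "wrist"; returns a dict with "image" (480x640x3 uint8, red, green, blue), "range_z" (480x640 float32, m along the optical axis (not along the pixel's ray), 0 where there is no reading), "fov_y" (degrees; the focal length in pixels is half the picture's height over the tangent of half this angle, whatever the lens; pixels are square), "cx", "cy" (the principal point, pixels), "dist_coeffs" ([k1, k2, p1, p2, k3] as OpenCV has them; the pictures are not rectified), "world_from_camera" (4x4, takes a point from camera to world coordinates); the wrist camera has in their place "mount" (4x4, takes a point from camera to tool coordinates, whose origin is the TCP and whose axes are the flange's). Camera axes: x right, y up, looking along -z (the intrinsics and any distortion apply to the point x, -y, -z); pixel columns grow to the right and rows downward; lengths in m; the calibration is good to about 2 mm. A picture is of the moment at which its call begins: read the wrist's pose just before it.
- robot.sign_off(): hands the job in, once; it reports no verdict.
The state is a dict: "time_s": time; "joints": joint angles; "joint_velocities": joint speeds; "tau": joint torques, N m; "position": TCP position; "ee_rot": TCP orientation; "force": force on the tool from outside, world axes, zero at the start; "moment": the same for the moment, N m; "gripper_width": finger opening in m.
Only numpy, scipy, OpenCV 4.12 (cv2) and the standard library are available. Lean on these libraries where they do the work, as an engineer would, in place of code of your own. Each camera call takes 0.05 s, during which the arm holds its last target. There are 200 camera calls.

## Task

Swing the spare peg on the rail fully out, move the teether ring over to it, lowering it gently until the peg takes its weight before you let go, and then fold the emptied peg flat past its ball catch and press it firmly home on its stop for a moment, with 16 to 20 N. The pegs are screwed into soft wood, so never put more than 25 N on them, and leave everything else where it is.

Things in the scene. Friction and masses are not known exactly. Their poses are not given: they have to be found in the camera images.
- padA: oak pad of the folding peg that starts swung out with the teether on it; 176 mm along the rail, 50 mm high. Origin: centre of its front face, level with the top of the peg (160 mm above the bench). x points away from the robot square to the rail, y to the left along the rail, z up. Nothing but the knob (and the teether) stands higher than the peg's top.
- padB: like pad of the spare peg that starts folded flat; same frame. Which pad is left changes; 210 mm apart. On both, the peg's steel plate, pin and catch stand off the pad on packing washers. The pin is at y = -50 mm, z = 0 and nominally x = -26 mm, but, unmeasured and different on each, up to 11 mm nearer to or farther from the robot than that: feel for it.
- armA (a joint): peg A's angle, rad: 0 folded flat, bar along +y of the pad, knob at y = +42 mm; grows as the knob swings out towards the robot; 1.57 fully out along -x of the pad. Hard stops at both. The peg is a flat steel bar 12 mm wide, 10 mm thick, turning on an upright pin; at its end, 92 mm from the pin, an upright round knob 14 mm across (wooden cap 15 mm) rises 21 mm above the bar.
- armB (a joint): peg B's angle, same values and sizes. Each pin is stiff (about 1.5 N at the knob) and a peg stays where left. From 0.15 rad down the bar must ride over a sprung ball: about 11 N at the knob at first, crest at about 0.055 rad (5 mm at the knob); past it the ball draws the peg home, short of it the peg stays proud. Pulling it out takes about 8 N. At most 25 N on a peg.
- ring_center (a point): centre of the hole of the teether: flat green silicone ring, outside 84 mm, hole 56 mm, 13 mm thick along its axis, with a 32 mm chewing disc below (down to 70 mm under this centre), 55 to 115 g. It hangs over the bar in a plane parallel to the rail, 20 to 46 mm from the pin, this centre 28 mm below the bar's top and the ring's top 42 mm above this centre.
- ring: the teether itself, origin at the centre of its hole; x is the ring's axis (along the swung-out peg), z points up from the chewing disc.
- rail: low hook rail: dark oak board 460 mm long, 28 mm thick, top edge 156 mm above the bench, on two feet. Origin on the bench under the board's middle; x away from the robot, y along the board to the left. Fixed.
- tray: dark oak high chair tray, 300 x 420 mm, rim 24 mm high. Origin under its centre. Fixed.
- plate: yellow plastic plate, 180 mm across, 20 mm high, on the tray. Leave it alone.
- cup: stainless steel cup, 72 mm across, 75 mm high. Leave it alone.
- fork1: bamboo fork, 170 mm, on the tray. Leave it alone.
- fork2: bamboo fork, 170 mm, on the tray. Leave it alone.
- light: round white battery tap light with a toggle switch on its side, 86 mm across, 36 mm high. Leave it alone.
- bottle: baby bottle, 58 mm across, 150 mm high. Leave it alone.
- bowl: green bowl, 124 mm across, 45 mm high. Leave it alone.
Not all that is in view belongs to the job. Of the things that look like the ring, the smallest one is meant.

How it is judged:
On the way, in this order (a step that is already met when the one before it is completed fails the run):
1. the spare peg (B) is swung fully out (1.48 rad or more) (value of joint armB above 1.48 rad), for 0.3 s.
2. the teether, still held, is lowered on to peg B until the peg bears on it (0.25 N or more) (contact force between ring and padB above 0.25 N and contact force between the fingers and ring above 0.5 N and value of joint armB above 1.4 rad), for 0.1 s.
3. the teether is let go and hangs on peg B (x of ring_center in the frame of padB between -0.13 and -0.028 m and y of ring_center in the frame of padB between -0.064 and -0.036 m and z of ring_center in the frame of padB between -0.038 and -0.018 m and contact force between the fingers and ring below 0.1 N), for 0.3 s.
4. the emptied peg (A) is folded flat past its catch (0.04 rad or less) and pressed home by the fingers with 15 N or more (value of joint armA below 0.04 rad and contact force between the fingers and padA above 15 N), for 0.1 s.
At the end, for the whole second after the job is handed in: peg B fully out (1.48 rad or more) with the teether hanging at rest on it, let go (ring centre 18 to 38 mm below the bar's top, within 14 mm of the bar's middle line, between plate and knob); peg A flat in its catch (0.04 rad or less) (all of step 3 and value of joint armB above 1.48 rad and value of joint armA below 0.04 rad and linear speed of ring below 0.05 m/s); the robot touches nothing.
It fails at once if more than 25 N on peg A, by the robot or through the teether (contact force between any of the fingers, the arm, ring and padA above 25 N).
It fails at once if more than 25 N on peg B, by the robot or through the teether (contact force between any of the fingers, the arm, ring and padB above 25 N).
It fails at once if the plate, cup, a fork, the light, the bottle or the bowl is moved by more than 30 mm (distance of any of plate, cup, fork1, fork2, light, bottle, bowl from where it was at the start of the episode above 0.03 m).
It also fails if it takes over 72 s, if anything falls off the work surface, if the arm or the gripper's body presses on something with over 40 N, if the wrist force passes 120 N, or if a joint passes its speed limit or range.

## Working session

There is one attempt and no reset: what is moved stays moved. The work goes in short steps, Python scripts to look and compute and a shell command to move; the robot and the scene stay as the last step left them, time stands still between calls to the robot, and variables do not carry over. Pictures are saved under pics/ and viewed, about 8 in all and at most 12, crops included, and the job is handed in when it is done.

```bash
mkdir -p pics; ls
cat > h.py <<'E'
import numpy as np, cv2
from station import robot, optics
from scipy.spatial.transform import Rotation as R
def cap(n):
    s=robot.read_state(); c=optics.capture(n)
    if n=='wrist':
        T=np.eye(4); T[:3,:3]=R.from_rotvec(s['ee_rot']).as_matrix(); T[:3,3]=s['position']
        c['world_from_camera']=T@np.array(c['mount'])
    return c
def save(c,f): cv2.imwrite('pics/'+f,cv2.cvtColor(c['image'],cv2.COLOR_RGB2BGR))
def rays(c,px):
    f=240/np.tan(np.radians(c['fov_y'])/2); K=np.array([[f,0,c['cx']],[0,f,c['cy']],[0,0,1.]])
    u=cv2.undistortPoints(np.array(px,float).reshape(-1,1,2),K,np.array(c['dist_coeffs'],float))[:,0]
    d=np.c_[u[:,0],-u[:,1],-np.ones(len(u))]; T=np.array(c['world_from_camera'])
    return T[:3,3], d@T[:3,:3].T
def plane(c,px,z):
    o,d=rays(c,px); return o+d*((z-o[2])/d[:,2])[:,None]
def depth(c,px):
    o,d=rays(c,px); px=np.array(px,int).reshape(-1,2); r=c['range_z'][px[:,1],px[:,0]]; return o+d*r[:,None]
def cloud(c):
    v,u=np.mgrid[0:480,0:640]; return depth(c,np.c_[u.ravel(),v.ravel()]).reshape(480,640,3)
E
python3 - <<'E'
from h import *
a=cap('scene');b=cap('top')
save(a,'s0.png');save(b,'t0.png')
for c in (a,b): print(c['fov_y'],c['dist_coeffs'],np.round(c['world_from_camera'],3).tolist())
s=robot.read_state();print(s)
E
```

```text
pics
45.20861557858892 [0.01269263 0.         0.         0.         0.        ] [[0.811, -0.496, 0.312, 0.884], [0.585, 0.673, -0.451, -0.65], [0.014, 0.548, 0.836, 1.283], [0.0, 0.0, 0.0, 1.0]]
45.20930674537688 [-0.18529029  0.          0.          0.          0.        ] [[0.011, 0.982, -0.188, 0.226], [-1.0, 0.011, -0.002, -0.007], [-0.0, 0.188, 0.982, 1.391], [0.0, 0.0, 0.0, 1.0]]
{'time_s': 0.1, 'joints': array([-1.28047214,  0.59202182,  0.04827917,  1.60969302, -0.0333022 ,
        0.94269472, -0.03372168]), 'joint_velocities': array([ 0.00071807, -0.00041923, -0.00030759, -0.00281092, -0.00029694,
       -0.00082319,  0.0007691 ]), 'tau': array([ 4.45921178e-03, -5.49998689e+01,  1.55304506e+00, -1.98825949e+01,
        9.69093642e-03,  3.83902516e-03,  1.18895895e-05]), 'position': array([0.27119854, 0.67160201, 0.24725894]), 'ee_rot': array([-0.59903973, -3.08365641,  0.00312874]), 'force': array([0.89345721, 0.67138299, 0.99402123]), 'moment': array([-0.00116574,  0.00624743, -0.05427781]), 'gripper_width': 0.08556780877282288}
```

View pics/s0.png

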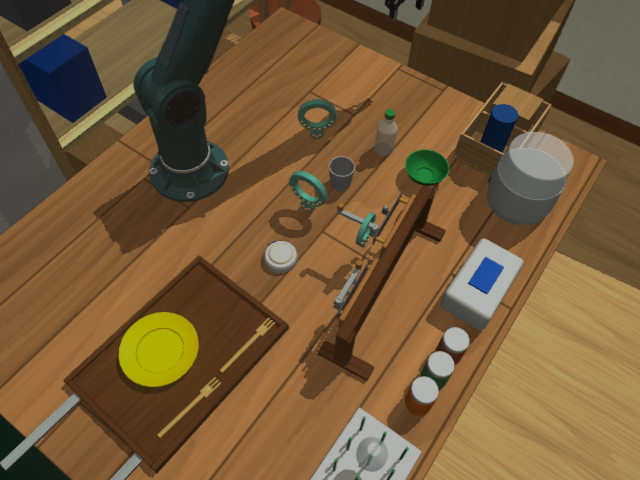

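View pics/t0.png

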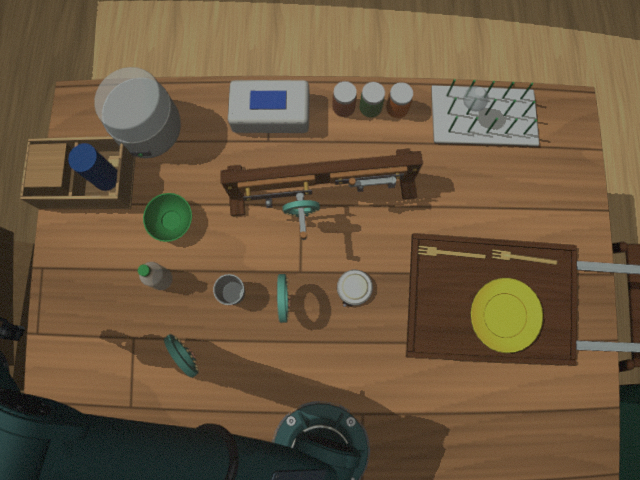

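The scene view shows the rail running from (345,350) to (430,190), with the teether on a swung-out peg at (365,230) and a folded peg at (350,285). In the top view, peg A is out at (302,232) with the ring on it, and peg B is folded at (375,182). The larger rings at (283,298) and (180,355) are decoys.

Run:
```python
from h import *
a=cap('scene');b=cap('top')
A=cv2.resize(a['image'][180:320,320:450],None,fx=4,fy=4,interpolation=cv2.INTER_CUBIC)
B=cv2.resize(b['image'][140:250,215:430],None,fx=3.7,fy=3.7,interpolation=cv2.INTER_CUBIC)
cv2.imwrite('pics/s1.png',A[:,:,::-1]);cv2.imwrite('pics/t1.png',B[:,:,::-1])
for n,c in (('scene',a),('top',b)):
    P=cloud(c);m=(abs(P[...,2]-.156)<.004)&(c['range_z']>0)&(P[...,0]>.45)&(P[...,0]<.85)
    hsv=cv2.cvtColor(c['image'],cv2.COLOR_RGB2HSV)
    dark=m&(hsv[...,2]<110)&(hsv[...,0]<25)
    n_,l,st,ce=cv2.connectedComponentsWithStats(dark.astype(np.uint8))
    i=1+np.argmax(st[1:,4]); q=P[l==i]
    r=cv2.minAreaRect((q[:,:2]*1000).astype(np.float32)); print(n,len(q),r,q[:,2].mean(), cv2.fitLine(q[:,:2].astype(np.float32),2,0,.01,.01).ravel())
    t=(hsv[...,0]>75)&(hsv[...,0]<100)&(hsv[...,1]>80)&(P[...,0]>.45)&(P[...,2]>.06)&(P[...,2]<.25)
    q=P[t]; print('ring',len(q),q.mean(0),q.min(0),q.max(0))
```

```text
scene 1987 ((639.16845703125, 3.2329559326171875), (38.293190002441406, 460.9280700683594), 7.11781644821167) 0.15567824168906885 [ 0.11369406 -0.9935158   0.64267915 -0.01871503]
ring 229 [0.55385987 0.03883353 0.15031938] [0.54381798 0.00665501 0.09917752] [0.56296243 0.07916424 0.18015928]
top 2085 ((640.9823608398438, 2.753875732421875), (32.21846008300781, 458.8332214355469), 6.578585147857666) 0.15559621228539755 [ 0.11156538 -0.99375707  0.64029294  0.00154489]
ring 224 [0.5549529  0.06211304 0.15315165] [0.54326612 0.01276072 0.09394593] [0.67505419 0.53634523 0.17688801]
```

View pics/t1.png

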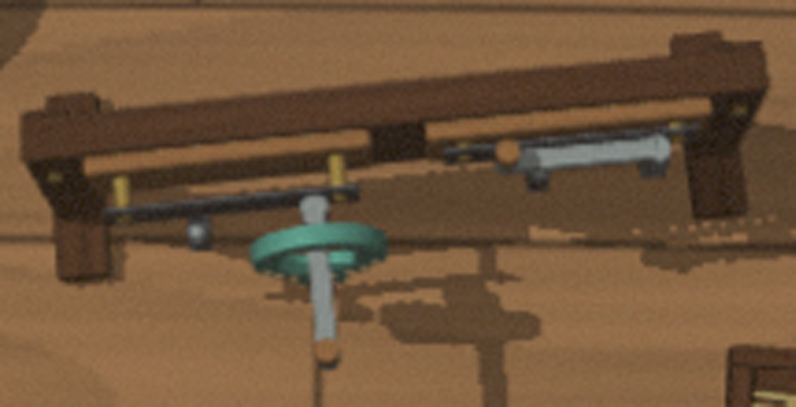

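View pics/s1.png

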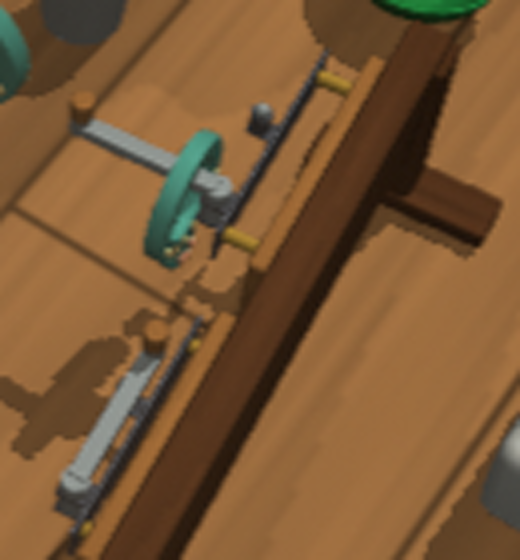

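The crops show the A knob cap at (327,350) and pin at (314,207) in the top crop, and the B knob at (507,153) and pin at (655,148). In the scene crop, A's knob is at (83,103) and pin at (212,183), with B's knob at (157,337) and pin at (75,487). I'll triangulate these.

Run:
```python
from h import *
a=cap('scene');b=cap('top')
psi=.1126; ex=np.array([np.cos(psi),np.sin(psi)]);ey=np.array([-ex[1],ex[0]]);O=np.array([.6405,.003])
T={'Aknob':(327,350),'Apin':(314,207),'Bknob':(507,153),'Bpin':(655,148)}
S={'Aknob':(83,103),'Apin':(212,183),'Bknob':(157,337),'Bpin':(75,487)}
for k in T:
    pt=np.array(T[k])/3.7+[215,140]; ps=np.array(S[k])/4+[320,180]
    o1,d1=rays(b,[pt]);o2,d2=rays(a,[ps]);d1=d1[0];d2=d2[0]
    s=np.linalg.lstsq(np.c_[d1,-d2],o2-o1,rcond=None)[0]
    p=(o1+d1*s[0]);q=(o2+d2*s[1]);m=(p+q)/2
    print(k,m.round(4),'gap',np.linalg.norm(p-q).round(4),'rail',((m[:2]-O)@np.c_[ex,ey]).round(4),'planes',plane(b,[pt],.181 if 'knob' in k else .16)[0].round(4),plane(a,[ps],.181 if 'knob' in k else .16)[0].round(4))
for n,c in (('scene',a),('top',b)):
    P=cloud(c);hsv=cv2.cvtColor(c['image'],cv2.COLOR_RGB2HSV)
    t=(hsv[...,0]>75)&(hsv[...,0]<100)&(hsv[...,1]>80)&(c['range_z']>0)&(P[...,0]>.2)&(P[...,0]<.7)
    N,l,st,ce=cv2.connectedComponentsWithStats(t.astype(np.uint8))
    for i in range(1,N):
        if st[i,4]>60:
            q=P[l==i];print(n,ce[i].round(),np.median(q,0).round(3),np.percentile(q,2,axis=0).round(3),np.percentile(q,98,axis=0).round(3),((q[:,:2]-O)@np.c_[ex,ey]).mean(0).round(4))
s=robot.read_state();M=R.from_rotvec(s['ee_rot']).as_matrix();print(M.round(3), 'rail yaw y-axis jaw needed along',ex)
```

```text
Aknob [0.4815 0.0392 0.1785] gap 0.0014 rail [-0.154   0.0538] planes [0.4804 0.0386 0.181 ] [0.4828 0.0381 0.181 ]
Apin [0.5704 0.0477 0.1629] gap 0.0026 rail [-0.0646  0.0523] planes [0.5722 0.0487 0.16  ] [0.5688 0.0485 0.16  ]
Bknob [ 0.6033 -0.0656  0.1744] gap 0.0012 rail [-0.0447 -0.064 ] planes [ 0.6008 -0.0657  0.181 ] [ 0.6054 -0.0687  0.181 ]
Bpin [ 0.614  -0.1576  0.1517] gap 0.0011 rail [-0.0444 -0.1566] planes [ 0.6118 -0.1562  0.16  ] [ 0.6157 -0.1616  0.16  ]
scene [319. 102.] [0.22  0.316 0.145] [0.201 0.298 0.134] [0.245 0.336 0.15 ] [-0.3811  0.3583]
scene [318. 124.] [0.222 0.318 0.059] [0.201 0.295 0.05 ] [0.241 0.336 0.071] [-0.3806  0.3583]
scene [312. 181.] [0.368 0.086 0.14 ] [0.314 0.079 0.105] [0.404 0.095 0.15 ] [-0.2647  0.1136]
scene [304. 194.] [0.341 0.085 0.06 ] [0.314 0.078 0.052] [0.378 0.095 0.085] [-0.2876  0.1157]
scene [365. 228.] [0.554 0.037 0.161] [0.546 0.008 0.102] [0.562 0.076 0.177] [-0.0819  0.0453]
top [299. 204.] [0.552 0.051 0.169] [0.544 0.015 0.152] [0.558 0.084 0.176] [-0.083   0.0574]
top [282. 298.] [0.349 0.084 0.138] [0.303 0.077 0.051] [0.398 0.094 0.15 ] [-0.2802  0.1144]
top [178. 353.] [0.223 0.316 0.138] [0.201 0.295 0.052] [0.249 0.337 0.15 ] [-0.3791  0.3582]
[[-0.927  0.374 -0.   ]
 [ 0.374  0.927 -0.001]
 [-0.    -0.001 -1.   ]] rail yaw y-axis jaw needed along [0.99366732 0.11236221]
```

```bash
python3 -m creep '[{"dr":[0,0,-0.1],"xyz":[0.1,-0.15,0],"jaw":34},{"dr":[0,0,-0.17],"xyz":[0.17,-0.3,0],"jaw":34},{"dr":[0,0,-0.23],"xyz":[0.25,-0.45,0],"jaw":34},{"dr":[0,0,-0.23],"xyz":[0.31,-0.6,0],"jaw":34},{"dr":[0,0,-0.23],"xyz":[0.37,-0.75,0],"jaw":34},{"dr":[0,0,-0.23],"xyz":[0.37,-0.82,0],"jaw":34}]'
python3 -m creep '[{"dr":[0,0,-0.09],"xyz":[0.07,-0.15,0],"jaw":34},{"dr":[0,0,-0.18],"xyz":[0.14,-0.3,0],"jaw":34},{"dr":[0,0,-0.23],"xyz":[0.21,-0.45,0],"jaw":34},{"dr":[0,0,-0.23],"xyz":[0.28,-0.6,0],"jaw":34},{"dr":[0,0,-0.23],"xyz":[0.36,-0.75,0],"jaw":34},{"dr":[0,0,-0.23],"xyz":[0.37,-0.82,0],"jaw":34}]'
```

```text
time_s: 0.9
position: [0.3859, 0.4201, 0.2481]
ee_rot: [1.154, 2.919, -0.004]
force: [0.9, -0.4, -0.3]
gripper_width: 0.0341
time_s: 1.5
position: [0.4995, 0.1697, 0.2488]
ee_rot: [1.665, 2.658, -0.004]
force: [-0.6, 1.0, 1.0]
gripper_width: 0.0343
```

```bash
python3 -m creep '[{"dr":[0,0,-0.09],"xyz":[0.07,-0.15,0],"jaw":34},{"dr":[0,0,-0.18],"xyz":[0.14,-0.3,0],"jaw":34},{"dr":[0,0,-0.216],"xyz":[0.21,-0.45,0],"jaw":34},{"dr":[0,0,-0.216],"xyz":[0.28,-0.6,0],"jaw":34},{"dr":[0,0,-0.216],"xyz":[0.335,-0.75,0],"jaw":34},{"dr":[0,0,-0.216],"xyz":[0.345,-0.787,0],"jaw":34},{"dr":[0,0,-0.216],"xyz":[0.345,-0.787,0],"jaw":34}]'
python3 - <<'E'
from h import *
c=cap('wrist'); save(c,'w0.png'); print(robot.read_state()['joints'].round(2))
print(np.round(c['mount'],3).tolist(),c['fov_y'],c['dist_coeffs'])
E
```

```text
time_s: 2.2
position: [0.6032, -0.0701, 0.249]
ee_rot: [2.096, 2.332, -0.006]
force: [-1.0, -0.3, 0.3]
gripper_width: 0.0343
[-0.26  0.47  0.41  1.9  -0.24  0.82  0.38]
[[-0.0, 0.954, 0.3, 0.076], [1.0, -0.001, 0.002, 0.0], [0.003, 0.3, -0.954, -0.126], [0.0, 0.0, 0.0, 1.0]] 69.53499358736472 [0.01520444 0.         0.         0.         0.        ]
```

View pics/w0.png

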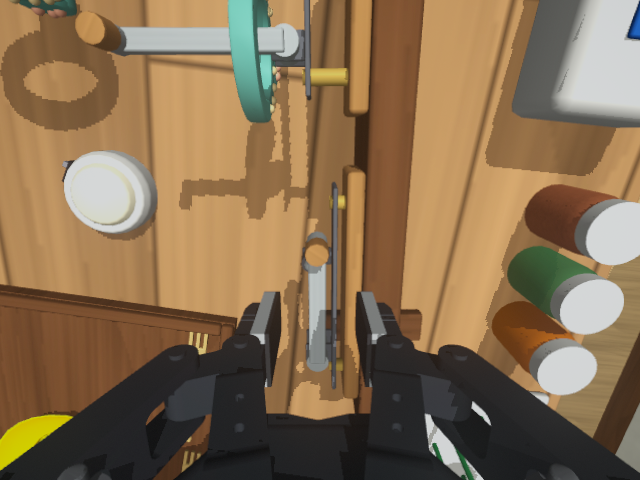

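The wrist view shows peg B folded with its knob cap at (317,251) and pin at (318,363), and peg A with knob cap at (94,28), pin at (289,40) and ring edge at (250,60).

Run:
```python
from h import *
c=cap('wrist')
O=np.array([.6405,.003]);psi=.1126;E=np.array([[np.cos(psi),-np.sin(psi)],[np.sin(psi),np.cos(psi)]])
for n,p,z in (('Bknob',(317,253),.181),('Bpin',(318,363),.16),('Aknob',(94,29),.181),('Apin',(289,40),.16),('railcorner',(372,100),.156),('railnear',(365,350),.156)):
    q=plane(c,[p],z)[0];print(n,q.round(4),((q[:2]-O)@E).round(4),depth(c,[p])[0].round(4))
P=cloud(c);hsv=cv2.cvtColor(c['image'],cv2.COLOR_RGB2HSV)
t=(hsv[...,0]>75)&(hsv[...,0]<100)&(hsv[...,1]>80)&(P[...,2]>.165)
q=P[t];r=(q[:,:2]-O)@E;print('ring top',len(q),np.median(q,0),r.min(0),r.max(0),q[:,2].max())
```

```text
Bknob [ 0.6011 -0.0586  0.181 ] [-0.0461 -0.0567] [ 0.601  -0.0584  0.1814]
Bpin [ 0.6118 -0.1506  0.16  ] [-0.0458 -0.1494] [ 0.6118 -0.1509  0.1596]
Aknob [0.4809 0.0442 0.181 ] [-0.1539  0.0589] [0.4805 0.0443 0.1803]
Apin [0.5732 0.0548 0.16  ] [-0.061  0.059] [0.573  0.0553 0.1574]
railcorner [0.6235 0.0303 0.156 ] [-0.0138  0.029 ] [0.6235 0.0303 0.156 ]
railnear [ 0.6451 -0.1386  0.156 ] [-0.0113 -0.1412] [ 0.6192 -0.0628  0.2675]
ring top 2485 [0.55237503 0.04639473 0.17232391] [-0.08999122  0.01185411] [-0.04498741  0.07596656] 0.37403483655098274
```

```bash
python3 -m creep '[{"dr":[0,0,0.003],"xyz":[-0.005,0.028,-0.07],"jaw":34},{"dr":[0,0,0.003],"xyz":[-0.005,0.028,-0.15],"jaw":34},{"dr":[0,0,0.003],"xyz":[-0.005,0.028,-0.2],"jaw":34},{"dr":[0,0,0.003],"xyz":[-0.005,0.028,-0.22],"jaw":34},{"dr":[0,0,0.003],"xyz":[-0.005,0.028,-0.22],"jaw":26},{"dr":[0,0,0.003],"xyz":[-0.005,0.028,-0.22],"jaw":26}]'
python3 - <<'E'
from h import *
s=robot.read_state();print(s['force'],s['moment'])
c=cap('wrist');save(c,'w1.png')
E
```

```text
time_s: 2.9
position: [0.6015, -0.0563, 0.1831]
ee_rot: [2.084, 2.346, -0.003]
force: [0.1, 0.3, -0.3]
gripper_width: 0.0257
[ 0.12140982  0.27465918 -0.26086667] [ 0.05380588 -0.01570409  0.01763566]
```

View pics/w1.png

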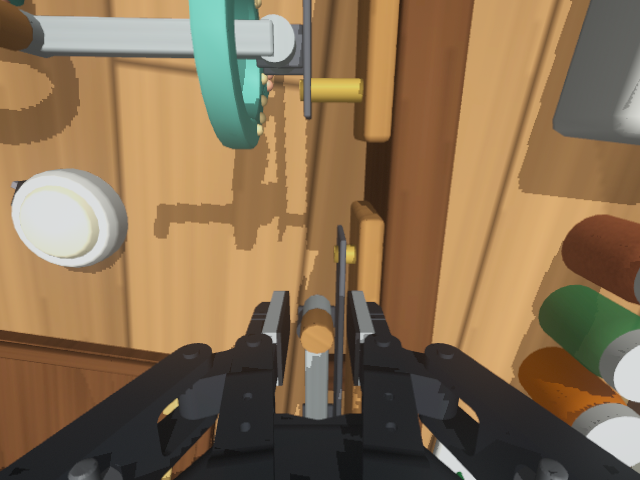

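The knob sits between the pads at (317,330). I'll pull out along the arc, slowly at first.

```bash
python3 -m creep '[{"dr":[0,0,0.02],"xyz":[-0.010,-0.003,0],"jaw":26},{"dr":[0,0,0.05],"xyz":[-0.019,-0.005,0],"jaw":26},{"dr":[0,0,0.07],"xyz":[-0.029,-0.007,0],"jaw":26},{"dr":[0,0,0.09],"xyz":[-0.04,-0.01,0],"jaw":26},{"dr":[0,0,0.11],"xyz":[-0.052,-0.013,0],"jaw":26},{"dr":[0,0,0.14],"xyz":[-0.065,-0.017,0],"jaw":26},{"dr":[0,0,0.17],"xyz":[-0.08,-0.023,0],"jaw":26},{"dr":[0,0,0.22],"xyz":[-0.102,-0.032,0],"jaw":26}]'
```

```text
time_s: 3.75
position: [0.572, -0.0658, 0.1839]
ee_rot: [1.643, 2.67, 0.001]
force: [2.3, 0.9, -0.4]
gripper_width: 0.0262
```

```bash
python3 -m creep '[{"dr":[0,0,0.05],"xyz":[-0.023,-0.013,0],"jaw":26},{"dr":[0,0,0.11],"xyz":[-0.046,-0.028,0],"jaw":26},{"dr":[0,0,0.16],"xyz":[-0.066,-0.045,0],"jaw":26},{"dr":[0,0,0.22],"xyz":[-0.086,-0.063,0],"jaw":26},{"dr":[0,0,0.275],"xyz":[-0.103,-0.084,0],"jaw":26},{"dr":[0,0,0.33],"xyz":[-0.119,-0.105,0],"jaw":26},{"dr":[0,0,0.385],"xyz":[-0.132,-0.128,0],"jaw":26},{"dr":[0,0,0.44],"xyz":[-0.145,-0.152,0],"jaw":26}]'
python3 -m creep '[{"dr":[0,0,0.055],"xyz":[-0.009,-0.025,0],"jaw":26},{"dr":[0,0,0.11],"xyz":[-0.017,-0.051,0],"jaw":26},{"dr":[0,0,0.165],"xyz":[-0.021,-0.077,0],"jaw":26},{"dr":[0,0,0.22],"xyz":[-0.025,-0.104,0],"jaw":26},{"dr":[0,0,0.25],"xyz":[-0.026,-0.117,0],"jaw":26},{"dr":[0,0,0.28],"xyz":[-0.025,-0.13,0],"jaw":26}]'
```

```text
time_s: 4.55
position: [0.5275, -0.1104, 0.184]
ee_rot: [0.634, 3.073, 0.006]
force: [-1.0, 2.3, 0.8]
gripper_width: 0.0261
time_s: 5.15
position: [0.5181, -0.149, 0.184]
ee_rot: [0.056, -3.141, -0.009]
force: [-1.9, 1.5, 0.0]
gripper_width: 0.0262
```

```bash
python3 -m creep '[{"dr":[0,0,0.02],"xyz":[0.0,-0.01,0],"jaw":26},{"dr":[0,0,0.04],"xyz":[0.001,-0.02,0],"jaw":26},{"dr":[0,0,0.05],"xyz":[0.002,-0.03,0],"jaw":26},{"dr":[0,0,0.05],"xyz":[0.003,-0.04,0],"jaw":26}]'
python3 -m creep '[{"dr":[0,0,0],"xyz":[0.0,-0.007,0],"jaw":26},{"dr":[0,0,0],"xyz":[0.0,-0.007,0],"jaw":26}]'
```

```text
time_s: 5.55
position: [0.5178, -0.1608, 0.1839]
ee_rot: [0.18, -3.134, -0.01]
force: [-1.2, 2.2, -0.2]
gripper_width: 0.0258
time_s: 5.75
position: [0.5177, -0.1634, 0.184]
ee_rot: [0.179, -3.134, -0.01]
force: [0.0, 0.3, 1.0]
gripper_width: 0.0261
```

```bash
python3 -m creep '[{"dr":[0,0,0],"xyz":[0.001,-0.008,0],"jaw":26},{"dr":[0,0,0],"xyz":[0.001,-0.008,0],"jaw":26}]'
python3 -m creep '[{"dr":[0,0,0],"xyz":[0.0,-0.005,0],"jaw":26},{"dr":[0,0,0],"xyz":[0.0,-0.005,0],"jaw":26}]'
```

```text
time_s: 5.95
position: [0.5178, -0.1662, 0.1839]
ee_rot: [0.178, -3.134, -0.009]
force: [-0.9, 1.4, 0.2]
gripper_width: 0.0258
time_s: 6.15
position: [0.5179, -0.1679, 0.1839]
ee_rot: [0.178, -3.134, -0.009]
force: [-0.8, 1.2, 0.7]
gripper_width: 0.0262
```

Run:
```python
from h import *
c=cap('wrist');save(c,'w2.png')
```

```text
(no output)
```

View pics/w2.png

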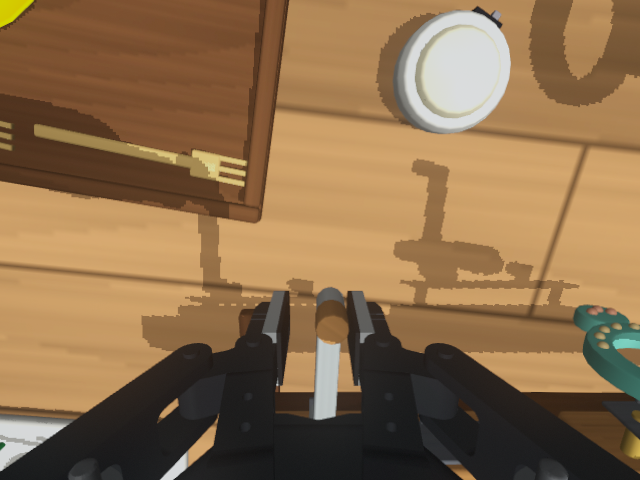

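The knob at (330,310) is carried by the right finger, and the bar is nearly straight in the view. I'll continue gently until the stop shows in the force.

```bash
for i in 1 2; do python3 -m creep '[{"dr":[0,0,0],"xyz":[0.001,-0.006,0],"jaw":26},{"dr":[0,0,0],"xyz":[0.001,-0.006,0],"jaw":26}]'|grep -E "pos|force"; done
```

```text
position: [0.5181, -0.1699, 0.1839]
force: [-0.8, 1.5, 0.3]
position: [0.5182, -0.1717, 0.1839]
force: [-0.8, 1.1, -0.0]
```

```bash
for i in 1 2 ; do python3 -m creep '[{"dr":[0,0,0],"xyz":[0.001,-0.005,0],"jaw":26},{"dr":[0,0,0],"xyz":[0.001,-0.005,0],"jaw":26}]'|grep -E "pos|force"; done
```

```text
position: [0.5183, -0.1719, 0.1838]
force: [-1.8, 5.2, 2.6]
position: [0.5183, -0.172, 0.1837]
force: [-1.9, 5.7, 2.0]
```

Peg B met its stop with a steady 5.7 N. I'll back off, rise, turn and go over the teether.

```bash
python3 -m creep '[{"dr":[0,0,0],"xyz":[0,0.01,0],"jaw":26},{"dr":[0,0,0],"xyz":[0,0.012,0.06],"jaw":26},{"dr":[0,0,0],"xyz":[0,0.012,0.16],"jaw":30},{"dr":[0,0,-0.09],"xyz":[0,0.05,0.22],"jaw":32},{"dr":[0,0,-0.18],"xyz":[0.02,0.2,0.22],"jaw":32},{"dr":[0,0,-0.27],"xyz":[0.04,0.35,0.22],"jaw":32},{"dr":[0,0,-0.36],"xyz":[0.06,0.5,0.22],"jaw":32},{"dr":[0,0,-0.45],"xyz":[0.09,0.6,0.22],"jaw":32}]'
python3 -m creep '[{"dr":[0,0,-0.09],"xyz":[0.01,0.05,0],"jaw":32},{"dr":[0,0,-0.18],"xyz":[0.01,0.08,0],"jaw":32},{"dr":[0,0,-0.27],"xyz":[0.02,0.1,0],"jaw":32},{"dr":[0,0,-0.36],"xyz":[0.02,0.11,0],"jaw":32},{"dr":[0,0,-0.45],"xyz":[0.02,0.12,0],"jaw":32},{"dr":[0,0,-0.54],"xyz":[0.02,0.12,0],"jaw":32},{"dr":[0,0,-0.55],"xyz":[0.02,0.12,0],"jaw":32}]'
```

```text
time_s: 7.8
position: [0.5465, 0.0107, 0.2503]
ee_rot: [0.921, 3.002, 0.019]
force: [-0.0, 0.3, -0.5]
gripper_width: 0.0321
time_s: 8.5
position: [0.5537, 0.0461, 0.2507]
ee_rot: [2.089, 2.334, 0.017]
force: [-0.2, -0.5, 0.2]
gripper_width: 0.0317
```

Run:
```python
from h import *
c=cap('wrist');save(c,'w3.png')
O=np.array([.6405,.003]);psi=.1126;E=np.array([[np.cos(psi),-np.sin(psi)],[np.sin(psi),np.cos(psi)]])
P=cloud(c);hsv=cv2.cvtColor(c['image'],cv2.COLOR_RGB2HSV)
t=(hsv[...,0]>75)&(hsv[...,0]<100)&(hsv[...,1]>80)&(P[...,2]>.168)&(P[...,2]<.178)&(P[...,0]>.5)
v,u=np.nonzero(t);q=P[t];r=(q[:,:2]-O)@E
print(len(q),u.min(),u.max(),v.min(),v.max(),np.percentile(r,[1,50,99],axis=0).round(4),q[:,2].max())
print('jaw/tcp in rail',(np.array(robot.read_state()['position'][:2])-O)@E, R.from_rotvec(robot.read_state()['ee_rot']).as_matrix()[:,1])
```

```text
1250 303 322 218 286 [[-0.0897  0.035 ]
 [-0.0836  0.0592]
 [-0.0779  0.0779]] 0.1755238990403286
jaw/tcp in rail [-0.08160972  0.05260772] [0.99359612 0.11212896 0.01392298]
```

View pics/w3.png

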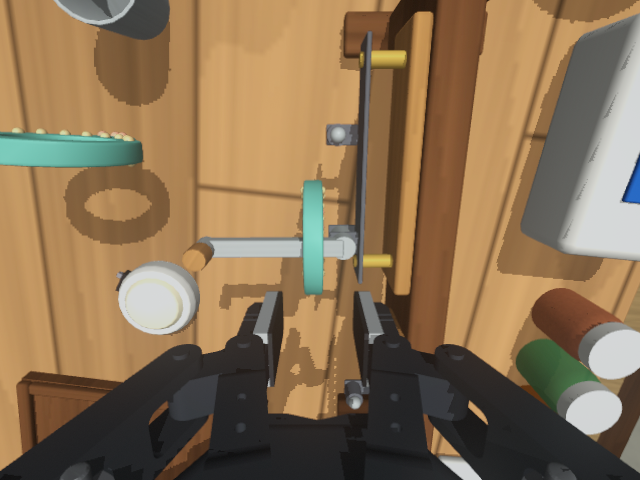

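The ring stands over the bar at (313,237), 21 mm from the pin, and the jaws line up with it to within 2 mm. I'll lower and grip.

```bash
python3 -m creep '[{"dr":[0,0,0],"xyz":[-0.007,0,-0.08],"jaw":32},{"dr":[0,0,0],"xyz":[-0.007,0,-0.16],"jaw":32},{"dr":[0,0,0],"xyz":[-0.007,0,-0.21],"jaw":32},{"dr":[0,0,0],"xyz":[-0.007,0,-0.23],"jaw":32},{"dr":[0,0,0],"xyz":[-0.007,0,-0.23],"jaw":20},{"dr":[0,0,0],"xyz":[-0.007,0,-0.23],"jaw":16},{"dr":[0,0,0],"xyz":[-0.007,0,-0.23],"jaw":14}]' 20
python3 -m creep '[{"dr":[0,0,0],"xyz":[0,0,0],"jaw":8},{"dr":[0,0,0],"xyz":[0,0,0],"jaw":8},{"dr":[0,0,0],"xyz":[0,0,0],"jaw":8},{"dr":[0,0,0],"xyz":[0,0,0],"jaw":8}]' 25
```

```text
time_s: 9.25
position: [0.5522, 0.046, 0.1826]
ee_rot: [2.086, 2.336, 0.019]
force: [0.3, -0.3, -0.3]
gripper_width: 0.0138
time_s: 9.65
position: [0.5522, 0.046, 0.1827]
ee_rot: [2.086, 2.336, 0.02]
force: [-1.2, -1.0, 0.4]
gripper_width: 0.0117
```

```bash
python3 -m creep '[{"dr":[0,0,0],"xyz":[0,0,0.02],"jaw":8},{"dr":[0,0,0],"xyz":[0,0,0.05],"jaw":8},{"dr":[0,0,0],"xyz":[0,0,0.09],"jaw":8},{"dr":[0,0,0],"xyz":[0,0,0.113],"jaw":8},{"dr":[0,0,0],"xyz":[0,0,0.113],"jaw":8}]'
python3 - <<'E'
from h import *
c=cap('scene');save(c,'s2.png')
A=cv2.resize(c['image'][170:310,320:450],None,fx=4,fy=4,interpolation=cv2.INTER_CUBIC);cv2.imwrite('pics/s2.png',A[:,:,::-1])
E
```

```text
time_s: 10.15
position: [0.5533, 0.0461, 0.2184]
ee_rot: [2.084, 2.334, 0.024]
force: [0.1, -0.4, 0.1]
gripper_width: 0.012
```

View pics/s2.png

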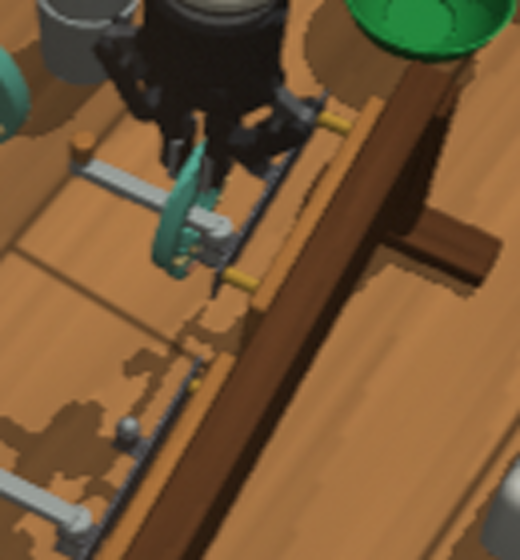

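The ring has been lifted: its bottom is now at (175,275) and the bar passes mid-hole. Next I move out over the knob along the bar.

```bash
python3 -m creep '[{"dr":[0,0,0],"xyz":[-0.05,-0.006,-0.005],"jaw":8},{"dr":[0,0,0],"xyz":[-0.1,-0.011,-0.005],"jaw":8},{"dr":[0,0,0],"xyz":[-0.15,-0.017,-0.005],"jaw":8},{"dr":[0,0,0],"xyz":[-0.2,-0.023,-0.005],"jaw":8},{"dr":[0,0,0],"xyz":[-0.25,-0.028,-0.005],"jaw":8},{"dr":[0,0,0],"xyz":[-0.3,-0.034,-0.005],"jaw":8},{"dr":[0,0,0],"xyz":[-0.35,-0.04,-0.005],"jaw":8},{"dr":[0,0,0],"xyz":[-0.365,-0.042,-0.005],"jaw":8}]'
```

```text
time_s: 11.0
position: [0.4408, 0.0332, 0.2157]
ee_rot: [2.086, 2.336, 0.019]
force: [-0.1, -1.0, -0.4]
gripper_width: 0.0118
```

```bash
python3 -m creep '[{"dr":[0,0,0],"xyz":[0.011,-0.1,0],"jaw":8},{"dr":[0,0,0],"xyz":[0.023,-0.2,0],"jaw":8},{"dr":[0,0,0],"xyz":[0.034,-0.3,0],"jaw":8},{"dr":[0,0,0],"xyz":[0.045,-0.4,0],"jaw":8},{"dr":[0,0,0],"xyz":[0.057,-0.5,0],"jaw":8},{"dr":[0,0,0],"xyz":[0.068,-0.6,0],"jaw":8},{"dr":[0,0,0],"xyz":[0.079,-0.695,0],"jaw":8},{"dr":[0,0,0],"xyz":[0.079,-0.695,0],"jaw":8}]'
python3 - <<'E'
from h import *
c=cap('wrist');save(c,'w4.png');d=cap('scene')
A=cv2.resize(d['image'][180:340,250:400],None,fx=3.6,fy=3.6,interpolation=cv2.INTER_CUBIC)[:,:,::-1]
B=cv2.resize(c['image'],(480,360))[:,:,::-1]
im=np.zeros((576,540+0,3),np.uint8);im[:]=A;cv2.imwrite('pics/s3.png',im)
O=np.array([.6405,.003]);psi=.1126;E=np.array([[np.cos(psi),-np.sin(psi)],[np.sin(psi),np.cos(psi)]])
print((np.array(robot.read_state()['position'][:2])-O)@E)
E
```

```text
time_s: 11.8
position: [0.4655, -0.1803, 0.2162]
ee_rot: [2.091, 2.326, 0.018]
force: [0.4, 0.6, -0.9]
gripper_width: 0.0123
[-0.1948149  -0.15804335]
```

View pics/s3.png

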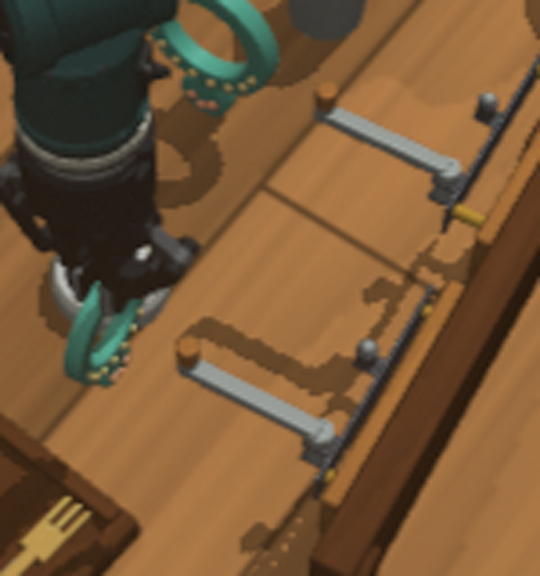

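View pics/w4.png

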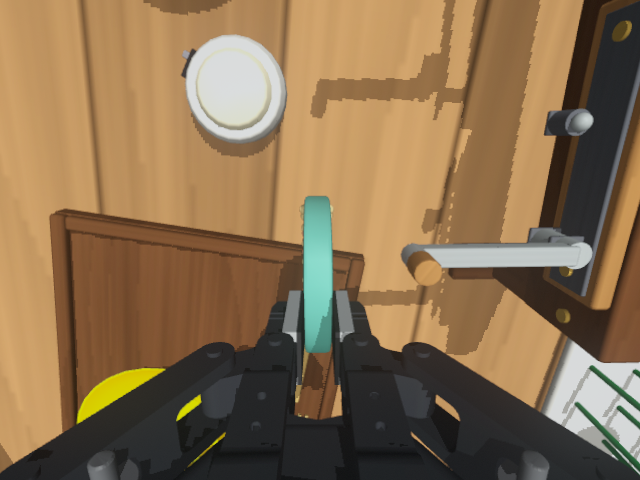

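Both pegs stand out, empty and parallel. The held ring spans (318,197)–(318,352) and the bar's row is 255. I'll check the ring's lateral alignment to the bar numerically.

Run:
```python
from h import *
c=cap('wrist')
O=np.array([.6405,.003]);psi=.1126;E=np.array([[np.cos(psi),-np.sin(psi)],[np.sin(psi),np.cos(psi)]])
P=cloud(c);hsv=cv2.cvtColor(c['image'],cv2.COLOR_RGB2HSV)
ok=c['range_z']>0
r=(P[...,:2]-O)@E
t=ok&(hsv[...,0]>75)&(hsv[...,0]<100)&(hsv[...,1]>80)&(P[...,2]>.15)&(P[...,2]<.24);t[:, :280]=0;t[:,360:]=0
print('ring',t.sum(),np.percentile(r[t],[1,99],axis=0).round(4),P[t][:,2].min(),P[t][:,2].max())
# visible upper arc: circle fit on y-z
q=np.c_[r[t][:,1],P[t][:,2]]
top=q[q[:,1]>q[:,1].max()-.004];print('apex y',np.median(top[:,0]))
b=ok&(hsv[...,1]<60)&(abs(P[...,2]-.16)<.004);b[:, :440]=0;b[:,550:]=0
print('bar',b.sum(),np.percentile(r[b],[2,50,98],axis=0).round(4),cv2.fitLine(r[b].astype(np.float32),2,0,.01,.01).ravel())
k=plane(c,[(428,266)],.181)[0];print('knob',(k[:2]-O)@E, 'pin',(plane(c,[(578,256)],.16)[0][:2]-O)@E)
```

```text
ring 4258 [[-0.2008 -0.1823]
 [-0.1888 -0.113 ]] 0.1647034820441069 0.21457360748037835
apex y -0.1503547704106411
bar 2323 [[-0.124  -0.1593]
 [-0.0948 -0.153 ]
 [-0.0646 -0.1479]] [ 0.9999993  -0.00118237 -0.09454917 -0.15312123]
knob [-0.13950226 -0.14487366] pin [-0.04895714 -0.14763612]
```

```bash
python3 -m creep '[{"dr":[0,0,0],"xyz":[0.03,0.003,-0.01],"jaw":8},{"dr":[0,0,0],"xyz":[0.08,0.009,-0.01],"jaw":8},{"dr":[0,0,0],"xyz":[0.13,0.015,-0.01],"jaw":8},{"dr":[0,0,0],"xyz":[0.18,0.02,-0.01],"jaw":8},{"dr":[0,0,0],"xyz":[0.23,0.026,-0.01],"jaw":8},{"dr":[0,0,0],"xyz":[0.28,0.032,-0.01],"jaw":8},{"dr":[0,0,0],"xyz":[0.33,0.037,-0.01],"jaw":8},{"dr":[0,0,0],"xyz":[0.364,0.041,-0.01],"jaw":8}]'
python3 -m creep '[{"dr":[0,0,0],"xyz":[0,0,-0.02],"jaw":8},{"dr":[0,0,0],"xyz":[0,0,-0.04],"jaw":8},{"dr":[0,0,0],"xyz":[0,0,-0.06],"jaw":8},{"dr":[0,0,0],"xyz":[0,0,-0.075],"jaw":8},{"dr":[0,0,0],"xyz":[0,0,-0.075],"jaw":8}]'
```

```text
time_s: 12.75
position: [0.5757, -0.1621, 0.2125]
ee_rot: [2.085, 2.337, 0.02]
force: [-0.1, -0.8, -0.2]
gripper_width: 0.0122
time_s: 13.25
position: [0.5745, -0.1621, 0.189]
ee_rot: [2.087, 2.338, 0.018]
force: [0.4, 0.6, -0.4]
gripper_width: 0.0118
```

```bash
python3 -m creep '[{"dr":[0,0,0],"xyz":[0,0,-0.008],"jaw":8},{"dr":[0,0,0],"xyz":[0,0,-0.015],"jaw":8},{"dr":[0,0,0],"xyz":[0,0,-0.015],"jaw":8}]' | grep -E "pos|force"
for i in 1 2; do python3 -m creep '[{"dr":[0,0,0],"xyz":[0,0,-0.005],"jaw":8},{"dr":[0,0,0],"xyz":[0,0,-0.005],"jaw":8}]' | grep -E "pos|force"; done
```

```text
position: [0.5742, -0.1621, 0.1843]
force: [-0.3, -0.6, -0.1]
position: [0.5743, -0.1621, 0.1828]
force: [-0.3, 0.4, -1.0]
position: [0.5744, -0.1622, 0.1825]
force: [-1.8, 1.1, 6.9]
```

```bash
python3 -m creep '[{"dr":[0,0,0],"xyz":[0,0,-0.003],"jaw":8},{"dr":[0,0,0],"xyz":[0,0,-0.003],"jaw":8},{"dr":[0,0,0],"xyz":[0,0,-0.003],"jaw":8}]'
python3 -m creep '[{"dr":[0,0,0],"xyz":[0,0,0],"jaw":13},{"dr":[0,0,0],"xyz":[0,0,0],"jaw":16},{"dr":[0,0,0],"xyz":[0,0,0],"jaw":20},{"dr":[0,0,0],"xyz":[0,0,0],"jaw":26},{"dr":[0,0,0],"xyz":[0,0,0],"jaw":30},{"dr":[0,0,0],"xyz":[0,0,0],"jaw":30}]'
```

```text
time_s: 14.25
position: [0.5744, -0.1622, 0.1826]
ee_rot: [2.088, 2.338, 0.02]
force: [-2.5, -0.3, 6.6]
gripper_width: 0.0119
time_s: 14.85
position: [0.5744, -0.1622, 0.1824]
ee_rot: [2.088, 2.338, 0.019]
force: [-0.1, 0.1, -0.2]
gripper_width: 0.0304
```

```bash
python3 -m creep '[{"dr":[0,0,0],"xyz":[0,0,0.03],"jaw":30},{"dr":[0,0,0],"xyz":[0,0,0.09],"jaw":30},{"dr":[0,0,0],"xyz":[0,0,0.17],"jaw":30},{"dr":[0,0,0],"xyz":[0,0,0.23],"jaw":30},{"dr":[0,0,0],"xyz":[0,0,0.23],"jaw":30}]'
cat > chk.py <<'E'
from h import *
O=np.array([.6405,.003]);psi=.1126;E=np.array([[np.cos(psi),-np.sin(psi)],[np.sin(psi),np.cos(psi)]])
for n in ('wrist','scene'):
    c=cap(n);save(c,'k_%s_%d.png'%(n,robot.read_state()['time_s']*100))
    P=cloud(c);hsv=cv2.cvtColor(c['image'],cv2.COLOR_RGB2HSV);r=(P[...,:2]-O)@E;z=P[...,2]
    t=(c['range_z']>0)&(hsv[...,0]>75)&(hsv[...,0]<100)&(hsv[...,1]>80)&(z>.05)&(z<.22)&(r[...,0]>-.17)&(r[...,0]<-.03)&(abs(r[...,1])<.25)
    print(n,'ring',t.sum(),np.percentile(np.c_[r[t],z[t]],[1,50,99],axis=0).round(4).tolist() if t.any() else '')
    b=(c['range_z']>0)&(hsv[...,1]<60)&(abs(z-.16)<.004)&(r[...,0]>-.16)&(r[...,0]<-.04)
    for k,s in (('A',r[...,1]>-.02),('B',r[...,1]<-.1)):
        m=b&s&(abs(r[...,1])<.25)
        if m.sum()>60: print(k,m.sum(),cv2.fitLine(r[m].astype(np.float32),2,0,.01,.01).ravel().round(4))
E
python3 chk.py
```

```text
time_s: 15.35
position: [0.5764, -0.163, 0.2547]
ee_rot: [2.085, 2.334, 0.024]
force: [0.7, -0.8, -0.4]
gripper_width: 0.0302
wrist ring 2094 [[-0.0904, -0.1853, 0.1383], [-0.0845, -0.1416, 0.1697], [-0.0783, -0.1121, 0.1749]]
B 2203 [ 1.     -0.0089 -0.0873 -0.153 ]
scene ring 265 [[-0.0896, -0.1947, 0.0998], [-0.0827, -0.1628, 0.1622], [-0.077, -0.1246, 0.1766]]
A 146 [ 0.9662  0.2577 -0.0903  0.0567]
B 178 [ 0.9999  0.0136 -0.088  -0.1553]
```

The ring hangs on B with its top at 175 mm, 40 mm from the pin and on the bar's line, and B is straight out. Next is peg A.

```bash
python3 -m creep '[{"dr":[0,0,0.09],"xyz":[-0.02,0.05,0],"jaw":30},{"dr":[0,0,0.18],"xyz":[-0.08,0.17,0],"jaw":30},{"dr":[0,0,0.27],"xyz":[-0.14,0.3,0],"jaw":30},{"dr":[0,0,0.36],"xyz":[-0.19,0.42,0],"jaw":30},{"dr":[0,0,0.45],"xyz":[-0.25,0.54,0],"jaw":30},{"dr":[0,0,0.54],"xyz":[-0.3,0.64,0],"jaw":30},{"dr":[0,0,0.63],"xyz":[-0.318,0.68,0],"jaw":30},{"dr":[0,0,0.72],"xyz":[-0.318,0.68,0],"jaw":30}]'
python3 -m creep '[{"dr":[0,0,0.09],"xyz":[0,0,0],"jaw":30},{"dr":[0,0,0.18],"xyz":[0,0,0],"jaw":30},{"dr":[0,0,0.27],"xyz":[0,0,0],"jaw":30},{"dr":[0,0,0.29],"xyz":[0,0,0],"jaw":30},{"dr":[0,0,0.29],"xyz":[0,0,0],"jaw":30}]'
python3 chk.py
```

```text
time_s: 16.25
position: [0.4768, 0.0445, 0.2508]
ee_rot: [-0.493, -3.098, -0.024]
force: [-0.3, -0.3, -0.3]
gripper_width: 0.03
time_s: 16.75
position: [0.4762, 0.0443, 0.25]
ee_rot: [0.215, -3.125, -0.022]
force: [0.1, -0.6, -0.7]
gripper_width: 0.0299
wrist ring 3932 [[-0.0918, -0.1767, 0.0753], [-0.0885, -0.1359, 0.1445], [-0.0787, -0.1112, 0.1733]]
A 1752 [ 1.     -0.0075 -0.0999  0.0561]
B 1752 [ 0.999  -0.044  -0.0891 -0.151 ]
scene ring 262 [[-0.0895, -0.1948, 0.1013], [-0.0826, -0.1621, 0.1635], [-0.0769, -0.1248, 0.1758]]
A 178 [ 0.9993  0.0379 -0.1023  0.0545]
B 178 [ 0.9999  0.0124 -0.086  -0.1553]
```

```bash
python3 -m creep '[{"dr":[0,0,0.01],"xyz":[0.015,-0.012,-0.07],"jaw":30},{"dr":[0,0,0.01],"xyz":[0.015,-0.012,-0.15],"jaw":30},{"dr":[0,0,0.01],"xyz":[0.015,-0.012,-0.2],"jaw":30},{"dr":[0,0,0.01],"xyz":[0.015,-0.012,-0.222],"jaw":26},{"dr":[0,0,0.01],"xyz":[0.015,-0.012,-0.222],"jaw":26}]'
```

```text
time_s: 17.35
position: [0.4804, 0.0408, 0.183]
ee_rot: [0.239, -3.122, -0.021]
force: [-0.5, 0.4, 0.3]
gripper_width: 0.0263
```

Run:
```python
from h import *
c=cap('wrist');save(c,'w6.png')
```

```text
(no output)
```

View pics/w6.png

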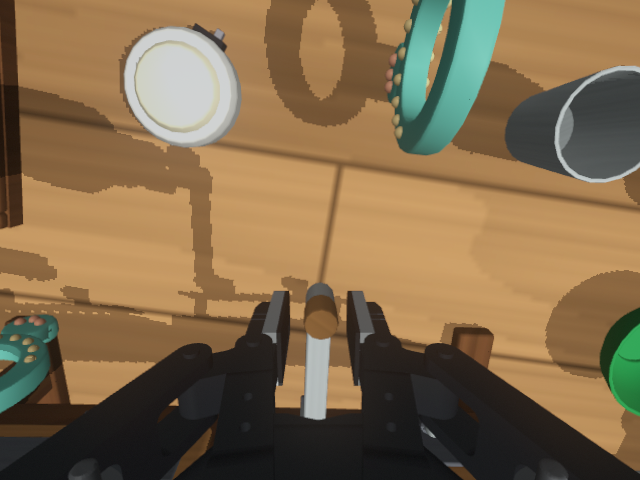

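The knob sits midway between the pads at (320,315), so I can swing peg A shut along the arc.

```bash
python3 -m creep '[{"dr":[0,0,-0.03],"xyz":[0,0.013,0],"jaw":26},{"dr":[0,0,-0.06],"xyz":[-0.001,0.027,0],"jaw":26},{"dr":[0,0,-0.11],"xyz":[-0.001,0.053,0],"jaw":26},{"dr":[0,0,-0.165],"xyz":[0.002,0.08,0],"jaw":26},{"dr":[0,0,-0.22],"xyz":[0.007,0.106,0],"jaw":26},{"dr":[0,0,-0.275],"xyz":[0.014,0.132,0],"jaw":26},{"dr":[0,0,-0.33],"xyz":[0.024,0.157,0],"jaw":26},{"dr":[0,0,-0.44],"xyz":[0.049,0.204,0],"jaw":26}]'
python3 -m creep '[{"dr":[0,0,-0.055],"xyz":[0.016,0.021,0],"jaw":26},{"dr":[0,0,-0.11],"xyz":[0.033,0.042,0],"jaw":26},{"dr":[0,0,-0.165],"xyz":[0.053,0.06,0],"jaw":26},{"dr":[0,0,-0.22],"xyz":[0.073,0.077,0],"jaw":26},{"dr":[0,0,-0.28],"xyz":[0.096,0.091,0],"jaw":26},{"dr":[0,0,-0.33],"xyz":[0.119,0.105,0],"jaw":26},{"dr":[0,0,-0.36],"xyz":[0.131,0.11,0],"jaw":26},{"dr":[0,0,-0.39],"xyz":[0.144,0.115,0],"jaw":26}]'
```

```text
time_s: 18.2
position: [0.4953, 0.1006, 0.1846]
ee_rot: [-0.811, -3.031, -0.023]
force: [-0.4, -2.1, 0.8]
gripper_width: 0.0259
time_s: 19.0
position: [0.5378, 0.1357, 0.1854]
ee_rot: [-1.691, -2.646, -0.024]
force: [-2.5, -0.3, -0.1]
gripper_width: 0.0262
```

```bash
python3 -m creep '[{"dr":[0,0,-0.05],"xyz":[0.02,0.006,-0.005],"jaw":26},{"dr":[0,0,-0.09],"xyz":[0.041,0.012,-0.006],"jaw":26},{"dr":[0,0,-0.12],"xyz":[0.041,0.012,-0.006],"jaw":26}]'
python3 -m creep '[{"dr":[0,0,-0.04],"xyz":[0.012,0.003,0],"jaw":26},{"dr":[0,0,-0.08],"xyz":[0.012,0.003,0],"jaw":26}]' | grep -E "pos|force"
for i in 1 2; do python3 -m creep '[{"dr":[0,0,0],"xyz":[0.01,0.002,0],"jaw":26},{"dr":[0,0,0],"xyz":[0.01,0.002,0],"jaw":26}]' | grep -E "pos|force"; done
```

```text
time_s: 19.3
position: [0.551, 0.1399, 0.1847]
ee_rot: [1.935, 2.473, 0.026]
force: [1.0, 0.3, 0.5]
gripper_width: 0.0263
position: [0.5545, 0.1408, 0.1855]
force: [-1.8, -0.8, -0.0]
position: [0.5554, 0.1412, 0.1855]
force: [-5.1, -1.4, 1.9]
position: [0.5557, 0.1413, 0.1854]
force: [-7.0, -1.1, 3.1]
```

```bash
for i in 1 2 3; do python3 -m creep '[{"dr":[0,0,0],"xyz":[0.016,0.002,0],"jaw":26},{"dr":[0,0,0],"xyz":[0.017,0.002,0],"jaw":26}]' | grep -E "pos|force"; done
```

```text
position: [0.5563, 0.1415, 0.1851]
force: [-8.6, -1.0, 6.8]
position: [0.5566, 0.1415, 0.1849]
force: [-9.5, -2.2, 7.6]
position: [0.5567, 0.1416, 0.1847]
force: [-10.0, -1.1, 6.3]
```

```bash
for i in 1 2 3; do python3 -m creep '[{"dr":[0,0,0],"xyz":[0.018,0.002,0.006],"jaw":26},{"dr":[0,0,0],"xyz":[0.019,0.002,0.006],"jaw":26}]' | grep -E "pos|force"; done
```

```text
position: [0.5573, 0.1417, 0.1853]
force: [-8.3, -1.5, 0.7]
position: [0.5574, 0.1417, 0.1854]
force: [-8.4, -1.0, -2.1]
position: [0.5575, 0.1418, 0.1853]
force: [-8.8, -1.0, -2.2]
```

```bash
for i in 22 25 28; do echo; done >/dev/null
python3 -m creep '[{"dr":[0,0,0],"xyz":[0.022,0.002,0.003],"jaw":26},{"dr":[0,0,0],"xyz":[0.022,0.002,0.003],"jaw":26}]' | grep -E "pos|force"
python3 -m creep '[{"dr":[0,0,0],"xyz":[0.024,0.002,0.003],"jaw":26},{"dr":[0,0,0],"xyz":[0.024,0.002,0.003],"jaw":26}]' | grep -E "pos|force"
python3 -m creep '[{"dr":[0,0,0],"xyz":[0.025,0.002,0.003],"jaw":26},{"dr":[0,0,0],"xyz":[0.025,0.002,0.003],"jaw":26}]' | grep -E "pos|force"
```

```text
position: [0.559, 0.1422, 0.185]
force: [-8.3, 0.1, 0.1]
position: [0.5646, 0.1435, 0.1853]
force: [-1.9, 0.7, -0.9]
position: [0.5691, 0.1441, 0.1857]
force: [-7.6, -0.3, 1.4]
```

Peg A has snapped past its catch. I'll build up the press on the stop gradually.

```bash
python3 -m creep '[{"dr":[0,0,0],"xyz":[0.012,0.001,0.002],"jaw":26},{"dr":[0,0,0],"xyz":[0.012,0.001,0.002],"jaw":26}]' | grep -E "pos|force"
python3 -m creep '[{"dr":[0,0,0],"xyz":[0.015,0.002,0.002],"jaw":26},{"dr":[0,0,0],"xyz":[0.015,0.002,0.002],"jaw":26}]' | grep -E "pos|force"
```

```text
position: [0.5692, 0.1441, 0.1855]
force: [-8.3, -0.8, 0.0]
position: [0.5694, 0.1441, 0.1854]
force: [-9.1, -0.6, 0.9]
```

```bash
python3 -m creep '[{"dr":[0,0,0],"xyz":[0.02,0.002,0.002],"jaw":26},{"dr":[0,0,0],"xyz":[0.022,0.002,0.003],"jaw":26}]' | grep -E "pos|force"
python3 -m creep '[{"dr":[0,0,0],"xyz":[0.025,0.003,0.004],"jaw":26},{"dr":[0,0,0],"xyz":[0.026,0.003,0.004],"jaw":26}]' | grep -E "pos|force"
```

```text
position: [0.5698, 0.1442, 0.1851]
force: [-12.5, -1.2, 1.7]
position: [0.5701, 0.1443, 0.1848]
force: [-14.4, -2.2, 2.2]
```

```bash
python3 -m creep '[{"dr":[0,0,0],"xyz":[0.03,0.003,0.005],"jaw":26},{"dr":[0,0,0],"xyz":[0.032,0.004,0.006],"jaw":26}]' | grep -E "pos|force"
python3 -m creep '[{"dr":[0,0,0],"xyz":[0.032,0.004,0.006],"jaw":26},{"dr":[0,0,0],"xyz":[0.032,0.004,0.006],"jaw":26}]' | grep -E "pos|force"
```

```text
position: [0.5705, 0.1443, 0.1846]
force: [-15.8, -2.4, 0.3]
position: [0.5706, 0.1444, 0.1843]
force: [-16.6, -2.0, 0.0]
```

```bash
python3 -m creep '[{"dr":[0,0,0],"xyz":[0.034,0.004,0.006],"jaw":26},{"dr":[0,0,0],"xyz":[0.034,0.004,0.006],"jaw":26},{"dr":[0,0,0],"xyz":[0.034,0.004,0.006],"jaw":26}]' | grep -E "pos|force"
python3 -m creep '[{"dr":[0,0,0],"xyz":[0.034,0.004,0.006],"jaw":26},{"dr":[0,0,0],"xyz":[0.034,0.004,0.006],"jaw":26},{"dr":[0,0,0],"xyz":[0.034,0.004,0.006],"jaw":26}]' | grep -E "pos|force"
```

```text
position: [0.5708, 0.1444, 0.184]
force: [-15.9, -2.3, 0.6]
position: [0.571, 0.1444, 0.1837]
force: [-17.1, -1.6, -1.0]
```

```bash
python3 -m creep '[{"dr":[0,0,0],"xyz":[0.037,0.004,0.007],"jaw":26},{"dr":[0,0,0],"xyz":[0.037,0.004,0.007],"jaw":26},{"dr":[0,0,0],"xyz":[0.037,0.004,0.007],"jaw":26}]' | grep -E "pos|force"
python3 -m creep '[{"dr":[0,0,0],"xyz":[0.01,0.001,0.001],"jaw":26},{"dr":[0,0,0],"xyz":[-0.005,0,0.001],"jaw":26},{"dr":[0,0,0],"xyz":[-0.016,0,0.002],"jaw":26},{"dr":[0,0,0],"xyz":[-0.018,0,0.002],"jaw":34}]'
```

```text
position: [0.5711, 0.1444, 0.1834]
force: [-18.4, -2.3, -1.6]
time_s: 24.2
position: [0.568, 0.1448, 0.1849]
ee_rot: [-1.932, -2.22, 0.267]
force: [-0.6, 0.2, 0.6]
gripper_width: 0.0335
```

```bash
python3 -m creep '[{"dr":[0,0,0],"xyz":[0,0,0.02],"jaw":36},{"dr":[0,0,0],"xyz":[0,0,0.06],"jaw":36},{"dr":[0,0,0],"xyz":[0,0,0.13],"jaw":36},{"dr":[0,0,0],"xyz":[0,0,0.22],"jaw":36},{"dr":[0,0,0],"xyz":[-0.05,0,0.32],"jaw":36},{"dr":[0,0,0],"xyz":[-0.1,0.1,0.4],"jaw":36},{"dr":[0,0,0],"xyz":[-0.1,0.2,0.4],"jaw":36},{"dr":[0,0,0],"xyz":[-0.1,0.2,0.4],"jaw":36}]'
cat >> chk.py <<'E'
for n in ('wrist','scene','top'):
    c=cap(n);P=cloud(c);hsv=cv2.cvtColor(c['image'],cv2.COLOR_RGB2HSV);r=(P[...,:2]-O)@E;z=P[...,2]
    m=(c['range_z']>0)&(hsv[...,0]<20)&(hsv[...,1]>110)&(z>.174)&(z<.186)&(r[...,0]>-.18)&(r[...,0]<-.02)&(abs(r[...,1])<.2)
    N,l,st,ce=cv2.connectedComponentsWithStats(m.astype(np.uint8))
    print(n,'caps',[(int(st[i,4]),np.median(r[l==i],0).round(4).tolist()) for i in range(1,N) if st[i,4]>5])
E
python3 chk.py
```

```text
time_s: 25.0
position: [0.5383, 0.211, 0.3073]
ee_rot: [-1.923, -2.228, 0.257]
force: [-0.5, 0.0, 0.4]
gripper_width: 0.0359
wrist ring 0 
A 328 [ 0.0487 -0.9988 -0.0652  0.0667]
scene ring 259 [[-0.0903, -0.1946, 0.1009], [-0.0829, -0.1663, 0.1623], [-0.0772, -0.1269, 0.1753]]
A 155 [ 0.0026 -1.     -0.0621  0.0946]
B 186 [ 1.      0.0079 -0.0854 -0.1546]
wrist caps []
scene caps [(32, [-0.0628, 0.145]), (38, [-0.1376, -0.1549])]
top caps [(36, [-0.0622, 0.1452]), (33, [-0.1374, -0.1562])]
```

Peg A reads flat (about 0.003 rad), B is straight out, the ring hangs at rest and the arm is clear, so I'm handing in.

```bash
python3 -c "
from station import robot
print(robot.sign_off())"
```

```text
the job is handed in; nothing more can be done
None
```

The job is done and handed in, at about 25 s on the robot's clock. No verdict was reported.

- **Peg B:** I swung it out by its knob until it met the stop, where it gave a steady 5.7 N. In the last scene camera check it stood within about 0.01 rad of straight out.
- **Teether:** I lifted it over peg A's knob and lowered it on to peg B until the wrist showed about 6.9 N, then let go. It hangs about 40 mm from peg B's pin with its top at about 175 mm. The scene camera put it in the same place before and after I folded peg A.
- **Peg A:** I folded it past its catch and pressed it on the stop at 16–18.5 N for about 1.5 s. The scene camera then read it flat, at about 0.003 rad.

**Forces:** The highest wrist reading on either peg was about 18.5 N, against the 25 N limit. I read force only at the end of each short move, so brief peaks in between are not ruled out.

**Checks that failed or disagreed:**
- The wrist camera placed things about 5 mm farther left than the fixed cameras. Peg B's stop contact agreed with the fixed cameras, so I used those.
- The last wrist picture did not show the teether or the knob caps; only the fixed cameras confirmed them.
- The tool had tilted about 10° by the end of the press, but it lifted clear with no force showing.
- I did not measure the plate, cup, forks, light, bottle or bowl again at the end. The arm stayed well above them throughout.

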